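Set out the bench for the next capsule batch

ROBOT

A 6-joint arm with a two-finger parallel gripper is mounted at the origin on the work surface. World frame = base frame: x ahead of the robot, y to its left, z up, the work surface at z = 0. Lengths are in mm, angles in rad, forces in N, time in s.
With the tool pointing down it reaches from about 350 to 875 mm from the base axis. Payload 4.2 kg.
Tool frame: the origin (TCP) lies between the finger pads; the fingertips stand 8 mm ahead of it and the grasp point (between the pads) lies 11 mm behind it; z points along the fingers, y is the line along which they close (so a half turn about z gives the same grasp; the last joint's range is limited). The gripper opens to 87 mm and grips with 3 to 60 N. Pads are 19 mm wide; open, the fingers measure 117 mm over their backs; the gripper's body (75 mm by 190 mm) begins 51 mm behind the grasp point.
Start: joints at [-1.001, 0.385, 0.008, 0, -1.194, -0.259], TCP at [191.153, -595.029, 230.55] pointing down, gripper open.
Joint ranges: [-3.14, 3.14], [-1.21, 2.06], [-1.07, 1.41], [-3.16, 2.05], [-2.99, -0.16], [-3.1, 3.1]. Speed limits (rad/s): [2.79, 2.79, 3.14, 3.14, 3.14, 3.14].

INTERFACE

Orientations are given as a unit quaternion [x, y, z, w].
In Python, from rig import ctrl, grab_frame, camera_params gives the robot as it stands.
- The arm moves only by the shell command python3 -m handwheel 'ROWS' [OPENING] [FORCE]. ROWS is JSON, one flat list of numbers, 6 for each row, row after row: the shift along the tool's x, y, z as a fraction of full scale, then the turn, a rotation vector about the tool's x, y, z as a fraction of full scale. In form: [tx, ty, tz, wx, wy, wz, tx, ty, tz, wx, wy, wz, ...]. A call has 1 to 12 rows; each row shifts and turns the commanded pose from where the row before left it, along the tool's axes as they then stand; what a row does not reach is not made up. Full scale, the value 1, is 0.03 m for a shift and 0.08 rad for a turn. A row lasts 1/12 s, in which the tool goes at most 41.7 mm and 7.16 degrees, less where a joint would pass 70% of its speed; a pose out of reach is approached as far as the arm can. A call with a number of a shift or a turn outside -1 to 1 is refused whole. A call with a gripper value outside its range is refused whole. OPENING is the finger opening in mm, from 0 to 87, set as the call begins (- or left out, the last holds). The fingers move at their own pace and stop on an object; FORCE is the grip in N (left out, the last holds). Time passes only in rows, so rows that do not move let the fingers close. It gives the time, the measured TCP pose, the force, the opening and the grip force at its end, in the units of the state.
- ctrl.observe(): the state, without advancing time (a new reading comes with each control period).
- grab_frame(name): name is "scene" or "top" or "wrist"; returns (picture, depth): 480x640x3 uint8, red, green, blue; 480x640 float32, mm along the optical axis (not along the pixel's ray), 0 where there is no reading.
- camera_params(name): a dict with "fov_y" (degrees; the focal length in pixels is half the picture's height over the tangent of half this angle, whatever the lens; pixels are square), "cx", "cy" (the principal point, pixels), "R" (3x3) and "t" (3): a world point X has camera coordinates R X + t. Camera axes: x right, y down, z forward; pixel columns grow to the right and rows downward; lengths in mm; the calibration is good to about 2 mm. A picture is of the moment at which its call begins: read the wrist's pose just before it. camera_params takes no time and is no camera call; for the wrist camera it gives the pose at the moment of the call.
- ctrl.close_job(): hands the job in; it is judged then, once.
The state is a dict: "time_s": time; "joints": joint angles; "qvel": joint speeds; "joint_efforts": joint torques, N m; "tcp_pos": TCP position; "tool_rot": TCP orientation; "contact_force": force on the tool from outside, world axes, zero at the start; "moment": the same for the moment, N m; "opening": opening from 0.0 (shut) to 1.0 (fully open); "gripper_force": force on a finger pad.
Only numpy, scipy, OpenCV 4.12 (cv2) and the standard library are available. Lean on these libraries where they do the work, as an engineer would, in place of code of your own. Each camera call takes 0.05 s, during which the arm holds its last target. There are 200 camera calls.

TASK

Set out the bench for the next capsule batch: set the white jar down gently in the middle of the balance pan, lay the press plate squarely over the hole plate of the capsule machine, and stand the oldest capsule carton, the one at the front (low) end of the sloped roller lane, in the steel tray. Restock the lane by loading the new carton from the bench behind the two that remain, so that three cartons are again lined up in it, slid down to the front stop. Let go of everything and leave it standing still.

Things in the scene. Friction and masses are not known exactly. Their poses are not given: they have to be found in the camera images.
- jar: White plastic jar with a screw lid, upright: body 53 mm and lid 55 mm in diameter, 85 mm high (lid from 68 mm up), 90 to 180 g. Origin at the centre of its underside, z up the axis. Starts loose on the bench.
- balance: White bench balance, fixed: body 160 mm deep (its x, from -95 to +65 mm) and 140 mm wide, top at 35 mm, display on the -x side. Round flat steel pan, 110 mm in diameter, over the origin, its top 49 mm above the origin. Origin on the bench under the pan's centre, z up.
- press_plate: Square aluminium press plate with a rubber underside, 72 x 72 mm and 10 mm thick, with a plain upright black knob of 24 mm diameter in the middle, from 10 to 48 mm above the underside. About 160 g. Origin at the centre of the underside, x and y along its edges. Starts flat on the bench.
- machine: Capsule-filling machine, fixed: white base 150 x 136 mm, square steel plate with 100 holes on top, its surface 70 mm above the origin. The plate lies in a square recess 92 x 92 mm: blue side cheeks along its +y and -y edges stand 8 mm above it, end strips along +x and -x 5 mm. Origin on the bench under the plate's centre, x and y along the edges of the recess.
- carton_old: White paper-board carton, upright box 42 (its x) x 40 (its y) x 65 mm high (its z), about 90 g, grey tape across the top; origin at the centre of its underside. It starts at the front (low, lane -x) end of the lane, leaning with the lane: the oldest stock.
- tray: Low open stainless steel tray, fixed: 120 (its x) x 140 mm (its y), walls 3 mm thick and 20 mm high, inner floor 3 mm above the origin. Origin at the centre of the underside on the bench. Empty at the start.
- lane: Fixed roller lane on a stand. Origin on the bench, x level along it, z up. Bed rises 7 deg towards +x; the free rollers' top is 32 mm up over the origin. Along the bed from there: front stop (32 mm high) at -85 mm, open rear at +72 mm. Side guides 10 mm high, 48 mm apart. Cartons slide down freely; three fill it, centred at -64, -22, +21 mm, leaning with the bed: lift and lower them square to it.
- carton_second: White paper-board carton, upright box 42 (its x) x 40 (its y) x 65 mm high (its z), about 90 g, grey tape across the top; origin at the centre of its underside. It starts in the middle of the lane and stays in the lane; it slides forward to the stop when the front carton is taken.
- carton_third: White paper-board carton, upright box 42 (its x) x 40 (its y) x 65 mm high (its z), about 90 g, grey tape across the top; origin at the centre of its underside. It starts last (highest) in the lane and stays in the lane; it slides forward with the one ahead.
- carton_new: White paper-board carton, upright box 42 (its x) x 40 (its y) x 65 mm high (its z), about 90 g, grey tape across the top; origin at the centre of its underside. The new stock: it starts upright on the bench, alone. Any of its sides may face forward in the lane.

How it is judged:
By the outcome, as a careful person would: the job done as asked, in the order asked, and still so for the second after the job is handed in, with the robot touching nothing.
It also fails if it takes over 109 s, if anything falls off the work surface, if the arm or the gripper's body presses on something with over 40 N, if the wrist force passes 120 N, or if a joint passes its speed limit or range.

## Working session

There is one attempt and no reset: what is moved stays moved. The work goes in short steps, Python scripts to look and compute and a shell command to move; the robot and the scene stay as the last step left them, time stands still between calls to the robot, and variables do not carry over. Pictures are saved under pics/ and viewed, at most 14 in all, crops included, and the job is handed in when it is done.

```bash
ls; mkdir -p pics; python3 - <<'E'
from rig import ctrl, grab_frame, camera_params
import cv2,numpy as np
for n in ("scene","top"):
    p,d=grab_frame(n); cv2.imwrite(f"pics/{n}0.png",p[:,:,::-1]); np.save(f"pics/{n}0.npy",d)
    c=camera_params(n); print(n,c["fov_y"],c["cx"],c["cy"],np.round(c["R"],3).tolist(),np.round(c["t"]))
print(ctrl.observe())
E
```

```text
pics
scene 54.0573574746754 320.1499062633197 243.61036477464722 [[0.89, 0.457, -0.011], [0.313, -0.626, -0.714], [-0.333, 0.632, -0.7]] [-491. -139. 1400.]
top 48.99138103519867 314.48198054702414 241.2435528747951 [[0.009, -1.0, 0.005], [-0.991, -0.01, -0.136], [0.136, -0.004, -0.991]] [   2.  554. 1179.]
{'time_s': 0.1, 'joints': array([-1.00139060e+00,  3.85454610e-01,  6.75434899e-03, -4.76510195e-04,
       -1.19402883e+00, -2.58638754e-01]), 'qvel': array([-0.00138922, -0.00236913,  0.00184927,  0.00184837, -0.00046878,
        0.00184453]), 'joint_efforts': array([-1.34870977e-03, -3.91689813e+01,  1.87935340e+01,  4.23195541e+00,
        1.34412112e-02, -7.75733884e-05]), 'tcp_pos': array([ 190.99822191, -594.53115068,  229.57476894]), 'tool_rot': array([-1.54672085e-01,  9.87965365e-01,  9.73822945e-04, -1.86022301e-04]), 'contact_force': array([ 0.24327358, -0.59628672, -0.74706327]), 'moment': array([0.00068206, 0.01421988, 0.05900137]), 'gripper_force': 0.0, 'opening': 1.0026499022639055}
```

View pics/top0.png

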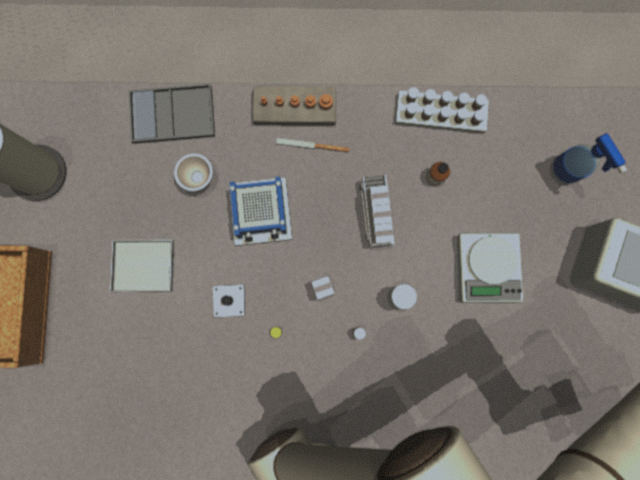

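View pics/scene0.png

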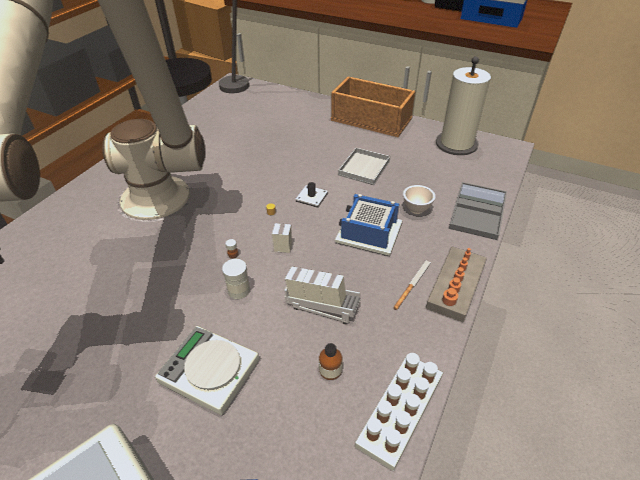

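```bash
cat > h.py <<'E'
import numpy as np,cv2
from scipy.spatial.transform import Rotation as Ro
from rig import ctrl,grab_frame,camera_params
def ray(c,uv):
    f=240/np.tan(np.radians(c["fov_y"]/2)); uv=np.atleast_2d(uv).astype(float)
    d=np.c_[(uv[:,0]-c["cx"])/f,(uv[:,1]-c["cy"])/f,np.ones(len(uv))]
    R=np.array(c["R"]);return -R.T@np.array(c["t"]),d@R
def onplane(c,uv,z):
    o,d=ray(c,uv); return o+d*((z-o[2])/d[:,2])[:,None]
def cloud(c,D):
    v,u=np.mgrid[:480,:640]; o,d=ray(c,np.c_[u.ravel(),v.ravel()])
    P=o+d*D.ravel()[:,None]; P[D.ravel()<=0]=np.nan; return P.reshape(480,640,3)
def pose():
    s=ctrl.observe(); return np.array(s["tcp_pos"]),Ro.from_quat(s["tool_rot"]),s
def to(p,yaw=None,Rt=None):
    """rows units to reach TCP p; yaw = tool y-axis heading in world (mod pi), tool down"""
    t,R,s=pose(); d=R.inv().apply(np.array(p)-t)/30
    print("shift full-scale (tool xyz):",np.round(d,2))
    if yaw is not None:
        b=None
        for k in (0,np.pi):
            y=np.array([np.cos(yaw+k),np.sin(yaw+k),0]);z=np.array([0,0,-1.]);x=np.cross(y,z)
            r=R.inv()*Ro.from_matrix(np.c_[x,y,z]);v=r.as_rotvec()
            print("turn:",np.round(v/.08,2),"j6",round(s["joints"][5],2))
    if Rt is not None: print("turn:",np.round((R.inv()*Rt).as_rotvec()/.08,2))
E
python3 - <<'E'
from h import *
c=camera_params("top");D=np.load("pics/top0.npy");im=cv2.imread("pics/top0.png")
P=cloud(c,D);z=P[...,2]
print("bench z",np.nanmedian(z[320:360,130:200]))
B=dict(tray=(105,232,182,300),plate=(205,278,252,324),mach=(222,170,298,250),lane=(352,170,402,255),cart=(305,270,340,305),jar=(382,278,424,318),bal=(452,225,530,310))
for n,(a,b,e,f) in B.items():
    Q=P[b:f,a:e].reshape(-1,3); h=Q[:,2]
    print(n,"zmax pct",np.round(np.nanpercentile(h,[50,80,95,99]),0))
    for lo in ((5,) if n!="lane" else (5,60)):
        m=(z[b:f,a:e]>lo).astype(np.uint8); k,l,st,ce=cv2.connectedComponentsWithStats(m)
        i=1+np.argmax(st[1:,4]); q=P[b:f,a:e][l==i]
        r=cv2.minAreaRect(q[:,:2].astype(np.float32)); print("  >",lo,"rect",np.round(r[0],1),np.round(r[1],1),round(r[2],1),"meanz",q[:,2].mean().round(1))
crop=cv2.resize(im[165:325,100:310],None,fx=3.8,fy=3.6,interpolation=2)
crop=cv2.resize(im[165:315,340:540],None,fx=4,fy=4,interpolation=cv2.INTER_CUBIC);cv2.imwrite("pics/c1.png",crop)
# lane profile
q=P[170:255,352:402].reshape(-1,3)
for x in range(-0,0):pass
o=q[q[:,2]>20]; print(np.round(np.c_[[o[np.abs(o[:,0]-x)<3].max(0) if (np.abs(o[:,0]-x)<3).any() else [0,0,0] for x in range(480,760,12)]],0).tolist())
E
```

```text
bench z -0.7764922355386261
tray zmax pct [ 2.  5. 17. 22.]
  > 5 rect [495.8 411.7] [120.1 142.7] 0.9 meanz 15.4
plate zmax pct [ 3. 10. 16. 49.]
  > 5 rect [416.3 206.5] [71.9 72.6] 2.4 meanz 13.5
mach zmax pct [17. 71. 78. 81.]
  > 5 rect [629.5 137.5] [155.6 137.8] 7.3 meanz 57.6
lane zmax pct [  3.  88.  98. 101.]
  > 5 rect [ 627.1 -136.3] [166.1  60.7] 5.7 meanz 69.7
  > 60 rect [ 609.4 -140.5] [127.9  40.6] 7.1 meanz 91.9
cart zmax pct [ 1. 63. 66. 68.]
  > 5 rect [448.7 -10. ] [48.5 40. ] 19.7 meanz 63.0
jar zmax pct [ 1. 83. 87. 89.]
  > 5 rect [ 428.7 -191.9] [53.3 60.8] 27.9 meanz 77.6
bal zmax pct [35. 48. 51. 53.]
  > 5 rect [ 498.3 -404.3] [163.8 152.2] 2.0 meanz 41.3
[[0.0, 0.0, 0.0], [0.0, 0.0, 0.0], [0.0, 0.0, 0.0], [0.0, 0.0, 0.0], [0.0, 0.0, 0.0], [543.0, -122.0, 30.0], [555.0, -120.0, 94.0], [567.0, -118.0, 92.0], [579.0, -116.0, 93.0], [591.0, -116.0, 96.0], [603.0, -114.0, 96.0], [615.0, -113.0, 99.0], [627.0, -111.0, 103.0], [639.0, -110.0, 103.0], [651.0, -109.0, 103.0], [663.0, -107.0, 105.0], [675.0, -105.0, 104.0], [687.0, -102.0, 50.0], [699.0, -101.0, 51.0], [711.0, -117.0, 54.0], [0.0, 0.0, 0.0], [0.0, 0.0, 0.0], [0.0, 0.0, 0.0], [0.0, 0.0, 0.0]]
```

View pics/c1.png

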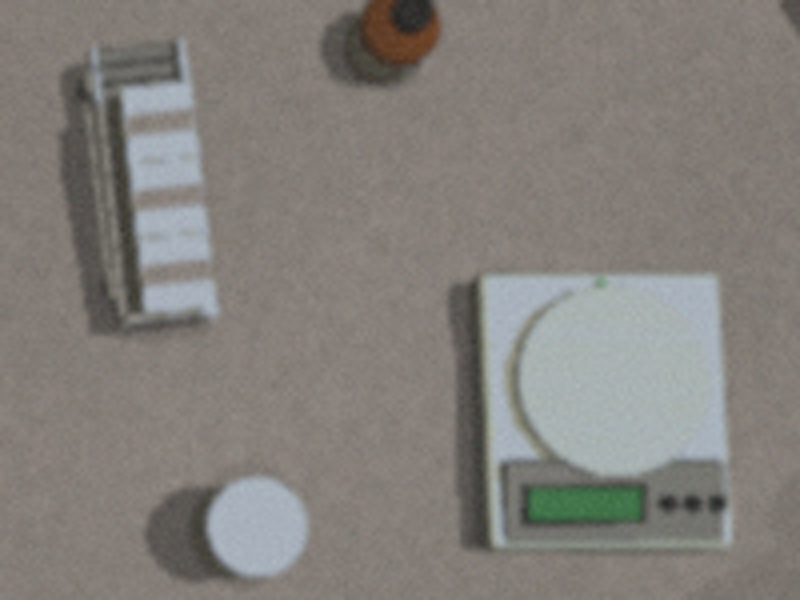

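```bash
cat > m.py <<'E'
from h import *
def band(P,c,lo,hi,zp,xy,r):
    z=P[...,2]; m=(z>lo)&(z<hi)&(np.hypot(P[...,0]-xy[0],P[...,1]-xy[1])<r)
    m=cv2.morphologyEx(m.astype(np.uint8),cv2.MORPH_OPEN,np.ones((2,2)))
    k,l,st,ce=cv2.connectedComponentsWithStats(m); i=1+np.argmax(st[1:,4])
    v,u=np.nonzero(l==i); return onplane(c,np.c_[u,v],zp)[:,:2].astype(np.float32)
def rep(n,q):
    r=cv2.minAreaRect(q); (x,y),rad=cv2.minEnclosingCircle(q)
    print(n,"N",len(q),"mean",q.mean(0).round(1),"rect",np.round(r[0],1),np.round(r[1],1),round(r[2],1),"circ",np.round([x,y,rad],1))
E
python3 - <<'E'
from m import *
T=[("jar",78,95,85,(429,-192),45),("pan",43,56,49,(512,-405),62),("plate",6,14,10,(416,206),55),("knob",40,56,48,(416,206),30),("holeplate",64,74,70,(629,137),50),("machtop",74,86,78,(629,137),80),("cartnew",58,72,65,(449,-10),40),("tray",12,28,20,(496,412),100)]
for cam in ("top","scene"):
    c=camera_params(cam);P=cloud(c,np.load(f"pics/{cam}0.npy"))
    print(cam)
    for n,*a in T:
        try: rep(n,band(P,c,*a))
        except Exception as e: print(n,e)
    # lane carton tops: plane fit tilted; use cloud
    m=(P[...,2]>80)&(P[...,2]<110)&(np.hypot(P[...,0]-610,P[...,1]+139)<90)
    q=P[m].astype(np.float32); rep("lanetops",q[:,:2]); 
c=camera_params("wrist");print(c["fov_y"],c["cx"],c["cy"]);t,R,s=pose();Rc=np.array(c["R"]);o=-Rc.T@c["t"];print("cam in tool",R.inv().apply(o-t).round(1),(R.inv().as_matrix()@Rc.T).round(2).tolist())
to((429,-192,200),np.pi/2)
E
```

```text
top
jar N 493 mean [ 424.8 -190.9] rect [ 424.3 -191.1] [53.4 53.2] 44.9 circ [ 425.3 -190.8   27.7]
pan N 1826 mean [ 509.8 -401.8] rect [ 509.  -402.8] [112.5 109.5] 26.5 circ [ 507.  -402.6   58.3]
plate N 715 mean [414.6 204. ] rect [413.9 203.6] [71.5 71.9] 2.0 circ [414.7 204.4  48.9]
knob N 88 mean [413.6 203.8] rect [413.2 203.4] [20.2 22.6] 0.5 circ [413.8 203.8  12. ]
holeplate N 1340 mean [626.4 135.5] rect [627.3 136.2] [92.9 91.9] 7.3 circ [626.  135.1  50.1]
machtop N 269 mean [633.9  84.6] rect [631.5  85.6] [122.9  16.8] 8.0 circ [631.2  87.3  61.4]
cartnew N 335 mean [443.3 -13.5] rect [443.7 -13.5] [42.2 39.5] 19.0 circ [442.6 -13.6  27.4]
tray N 98 mean [434.7 413.9] rect [434.7 413.9] [  2.3 110.8] 0.5 circ [434.7 413.9  55.4]Traceback (most recent call last):
  File "<stdin>", line 11, in <module>
  File "m.py", line 8, in rep
    r=cv2.minAreaRect(q); (x,y),rad=cv2.minEnclosingCircle(q)
cv2.error: OpenCV(4.12.0) /io/opencv/modules/imgproc/src/convhull.cpp:143: error: (-215:Assertion failed) total >= 0 && (depth == CV_32F || depth == CV_32S) in function 'convexHull'
```

```bash
sed -i 's/^def rep(n,q):/def rep(n,q):\n    q=np.ascontiguousarray(q,np.float32)/' m.py
python3 - <<'E'
from m import *
T=[("jar",78,95,85,(429,-192),45),("pan",43,56,49,(512,-405),62),("plate",6,14,10,(416,206),55),("knob",40,56,48,(416,206),30),("holeplate",64,74,70,(629,137),50),("cartnew",58,72,65,(449,-10),40)]
for cam in ("top","scene"):
    c=camera_params(cam);P=cloud(c,np.load(f"pics/{cam}0.npy"))
    print(cam)
    if cam=="scene":
      for n,*a in T: rep(n,band(P,c,*a))
    m=(P[...,2]>82)&(P[...,2]<110)&(np.hypot(P[...,0]-610,P[...,1]+139)<90)
    rep("lanetops",P[m][:,:2])
c=camera_params("wrist");print(c["fov_y"],c["cx"],c["cy"]);t,R,s=pose();Rc=np.array(c["R"]);o=-Rc.T@c["t"];print("cam in tool",R.inv().apply(o-t).round(1),(R.inv().as_matrix()@Rc.T).round(2).tolist())
to((425,-191,200),np.pi/2)
E
```

```text
top
lanetops N 1049 mean [ 608.6 -139.9] rect [ 608.5 -140.4] [126.3  40.5] 6.7 circ [ 608.8 -139.6   65.4]
scene
jar N 373 mean [ 434.1 -193.3] rect [ 434.  -193.1] [54.8 55.6] 26.6 circ [ 434.1 -193.    30.2]
pan N 2178 mean [ 516.6 -403.8] rect [ 515.1 -401.4] [109.  114.8] 82.8 circ [ 513.4 -405.2   60.2]
plate N 305 mean [425.7 196.5] rect [423.7 201.2] [74.8 77.3] 3.2 circ [421.7 203.5  48.9]
knob N 47 mean [424.5 200.4] rect [424.3 200.6] [20.2 28.4] 27.5 circ [425.6 201.2  15.3]
holeplate N 651 mean [632.2 137.6] rect [631.1 141.6] [92.  86.2] 7.1 circ [632.9 135.9  50.3]
cartnew N 211 mean [453.2 -16.2] rect [453.1 -15.8] [43.3 46.6] 20.0 circ [452.5 -15.6  30.3]
lanetops N 960 mean [ 616.7 -144.5] rect [ 611.1 -141.9] [127.9  43.4] 6.8 circ [ 610.4 -140.8   66.1]
63.61507073068006 325.2157939983373 236.23580808541038
cam in tool [  65.    -0.3 -154.5] [[0.0, -0.97, -0.24], [1.0, 0.0, 0.0], [-0.0, -0.24, 0.97]]
shift full-scale (tool xyz): [-11.54  10.42   1.01]
turn: [ 0.02 -0.    3.88] j6 -0.26
turn: [ 1.000e-02  3.000e-02 -3.539e+01] j6 -0.26
```

```bash
python3 -m handwheel '[-0.96,0.87,0,0,0,0.32,-0.96,0.87,0,0,0,0.32,-0.96,0.87,0,0,0,0.32,-0.96,0.87,0,0,0,0.32,-0.96,0.87,0,0,0,0.32,-0.96,0.87,0,0,0,0.32,-0.96,0.87,0,0,0,0.32,-0.96,0.87,0,0,0,0.32,-0.96,0.87,0,0,0,0.32,-0.96,0.87,0,0,0,0.32,-0.96,0.87,0,0,0,0.32,0,0,0,0,0,0.32]' 87 20
python3 -m handwheel '[0,0,0,0,0,0,0,0,0,0,0,0]'
python3 - <<'E'
from m import *
c=camera_params("wrist");p,d=grab_frame("wrist");cv2.imwrite("pics/w1.png",p[:,:,::-1]);np.save("pics/w1.npy",d)
P=cloud(c,d); rep("jar",band(P,c,78,95,85,(429,-192),60)); print(np.nanpercentile(P[...,2],[5,50,95]))
to((429,-192,200),np.pi/2)
E
```

```text
time_s: 1.1
tcp_pos: [453.4, -252.5, 230.2]
tool_rot: [-0.004, 1.0, 0.0, 0.001]
contact_force: [-0.3, -0.4, -0.2]
opening: 1.001
gripper_force: 0.0
time_s: 1.27
tcp_pos: [449.4, -255.9, 230.1]
tool_rot: [-0.002, 1.0, 0.0, -0.001]
contact_force: [0.2, 0.2, 0.7]
opening: 1.002
gripper_force: 0.0
jar N 3878 mean [ 428.1 -188.5] rect [ 428.9 -188.3] [54.1 54.7] 0.3 circ [ 428.5 -188.6   27.8]
[ -0.66330983   1.62444297 337.3167246 ]
shift full-scale (tool xyz): [0.66 2.15 1.01]
turn: [ 0.   -0.01  0.05] j6 -1.36
turn: [ 2.000e-02  1.000e-02 -3.922e+01] j6 -1.36
```

View pics/w1.png

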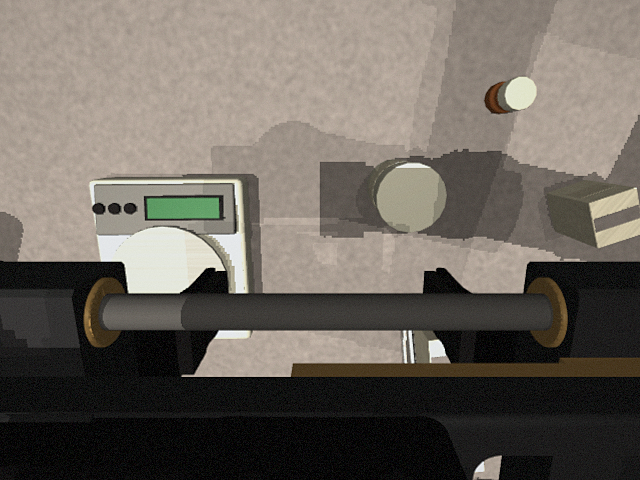

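```bash
python3 -m handwheel '[0.24,0.75,0,0,0,0,0.23,0.75,0,0,0,0,0.23,0.75,0.3,0,0,0,0,0,0.9,0,0,0,0,0,0.9,0,0,0,0,0,0.9,0,0,0,0,0,0.9,0,0,0,0,0,0.9,0,0,0,0,0,0.9,0,0,0,0,0,0.6,0,0,0,0,0,0.4,0,0,0,0,0,0,0,0,0]' 87 20
python3 -m handwheel '[0,0,0,0,0,0,0,0,0,0,0,0,0,0,0,0,0,0,0,0,0,0,0,0,0,0,0,0,0,0,0,0,0,0,0,0,0,0,0,0,0,0]' 40 20
```

```text
time_s: 2.32
tcp_pos: [425.7, -189.7, 27.2]
tool_rot: [-0.001, 1.0, 0.0, -0.003]
contact_force: [0.0, 0.1, 0.4]
opening: 1.0
gripper_force: 0.0
time_s: 2.9
tcp_pos: [428.8, -188.9, 30.1]
tool_rot: [-0.002, 1.0, -0.0, 0.001]
contact_force: [-0.8, -0.8, 2.8]
opening: 0.615
gripper_force: 20.0
```

```bash
python3 -m handwheel '[0,0,-0.5,0,0,0,0,0,-0.9,0,0,0,0,0,-0.9,0,0,0,0,0,-0.9,0,0,0,-0.7,-0.8,-0.8,0,0,0,-0.7,-0.8,-0.8,0,0,0,-0.7,-0.8,-0.8,0,0,0,-0.7,-0.9,0,0,0,0,-0.7,-0.9,0,0,0,0,-0.7,-0.9,0,0,0,0,-0.7,-0.9,0,0,0,0,-0.7,-0.9,0,0,0,0]' 
python3 -m handwheel '[0,0,0,0,0,0,0,0,0,0,0,0,0,0,0,0,0,0]'
python3 - <<'E'
from m import *
c=camera_params("wrist");p,d=grab_frame("wrist");cv2.imwrite("pics/w2.png",p[:,:,::-1]);np.save("pics/w2.npy",d)
P=cloud(c,d); q=band(P,c,43,56,49,(512,-400),65);rep("pan",q); rep("hull",cv2.convexHull(q)[:,0])
q=band(P,c,30,39,35,(500,-400),130);rep("body",q)
to((511,-400,120),np.pi/2)
E
```

```text
time_s: 3.9
tcp_pos: [597.5, -396.1, 196.6]
tool_rot: [-0.002, 1.0, 0.001, -0.001]
contact_force: [1.2, 0.2, -0.9]
opening: 0.615
gripper_force: 20.0
time_s: 4.15
tcp_pos: [596.4, -394.6, 196.2]
tool_rot: [-0.002, 1.0, 0.001, -0.001]
contact_force: [-0.2, -0.1, -0.9]
opening: 0.614
gripper_force: 20.0
pan N 18994 mean [ 509.2 -399. ] rect [ 509.4 -398.8] [109.1 120.1] 86.8 circ [ 508.6 -399.2   61. ]
hull N 68 mean [ 519.8 -393.4] rect [ 509.4 -398.8] [109.1 120.1] 86.8 circ [ 508.6 -399.2   61. ]
body N 9666 mean [ 526.7 -398.4] rect [ 505.4 -399.2] [147.9 138.1] 0.7 circ [ 504.6 -399.8   99.9]
shift full-scale (tool xyz): [ 2.85 -0.18  2.57]
turn: [ 0.01 -0.02  0.05] j6 -1.21
turn: [ 2.000e-02  2.000e-02 -3.922e+01] j6 -1.21
```

View pics/w2.png

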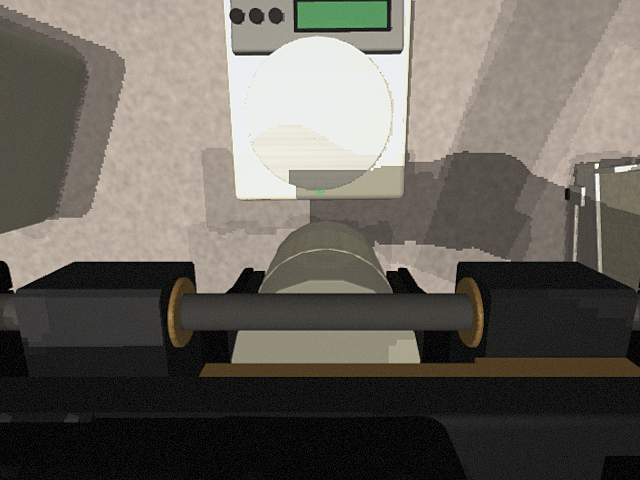

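```bash
python3 - <<'E'
from m import *
c=camera_params("wrist")
print(onplane(c,[(319,113),(246,113),(392,113),(319,37),(319,192)],49).round(1))
print(onplane(c,[(238,198),(404,198)],35).round(1))
E
```

```text
[[ 512.  -399.1   49. ]
 [ 512.2 -453.7   49. ]
 [ 511.7 -344.6   49. ]
 [ 460.1 -399.2   49. ]
 [ 571.1 -399.1   49. ]]
[[ 578.1 -466.    35. ]
 [ 577.6 -329.3   35. ]]
```

```bash
python3 -m handwheel '[0.7,-0.05,0.2,0,0,0,0.7,-0.05,0.3,0,0,0,0.7,-0.05,0.5,0,0,0,0.66,0,0.5,0,0,0,0,0,0.7,0,0,0,0,0,0.7,0,0,0,0,0,0.4,0,0,0,0,0,0.2,0,0,0,0,0,0,0,0,0,0,0,0,0,0,0,0,0,0,0,0,0]' 
python3 -m handwheel '[0,0,0.08,0,0,0,0,0,0.06,0,0,0,0,0,0.04,0,0,0,0,0,0,0,0,0]'
```

```text
time_s: 5.12
tcp_pos: [515.4, -400.3, 94.0]
tool_rot: [-0.002, 1.0, -0.001, 0.001]
contact_force: [1.4, -0.1, -1.2]
opening: 0.614
gripper_force: 20.0
time_s: 5.45
tcp_pos: [514.2, -399.9, 86.9]
tool_rot: [-0.002, 1.0, 0.0, -0.0]
contact_force: [0.0, 0.3, -0.7]
opening: 0.614
gripper_force: 20.0
```

```bash
python3 -m handwheel '[0,0,0.08,0,0,0,0,0,0.04,0,0,0,0,0,0.04,0,0,0,0,0,0.03,0,0,0,0,0,0,0,0,0,0,0,0,0,0,0]'
python3 -m handwheel '[0,0,0.02,0,0,0,0,0,0.02,0,0,0,0,0,0.02,0,0,0,0,0,0,0,0,0,0,0,0,0,0,0]'
```

```text
time_s: 5.95
tcp_pos: [514.3, -400.0, 81.4]
tool_rot: [-0.002, 1.0, 0.0, -0.0]
contact_force: [0.0, -0.6, -2.4]
opening: 0.615
gripper_force: 20.0
time_s: 6.37
tcp_pos: [514.3, -400.0, 79.6]
tool_rot: [-0.002, 1.0, 0.0, -0.0]
contact_force: [-0.7, -0.3, -1.6]
opening: 0.617
gripper_force: 20.0
```

```bash
python3 -m handwheel '[0,0,0.02,0,0,0,0,0,0.02,0,0,0,0,0,0.0,0,0,0,0,0,0,0,0,0]'
```

```text
time_s: 6.7
tcp_pos: [514.6, -400.2, 79.1]
tool_rot: [-0.002, 1.0, -0.0, 0.0]
contact_force: [-1.3, 0.6, 2.7]
opening: 0.612
gripper_force: 20.0
```

```bash
python3 -m handwheel '[0,0,0,0,0,0,0,0,0,0,0,0,0,0,0,0,0,0,0,0,0,0,0,0,0,0,0,0,0,0,0,0,-0.2,0,0,0,0,0,-0.4,0,0,0,0,0,-0.9,0,0,0,0,0,-0.9,0,0,0,0,0,-0.9,0,0,0,0,0,-0.9,0,0,0,0,0,-0.9,0,0,0]' 87
python3 -m handwheel '[0,0.9,0,0,0,0,0,0.95,0,0,0,0,0,0.95,0,0,0,0,0,0.95,0,0,0,0,0,0.95,0,0,0,0,0,0.95,0,0,0,0,0,0.95,0,0,0,0,0,0.95,0,0,0,0,0,0.95,0,0,0,0,0,0.95,0,0,0,0,0,0.95,0,0,0,0,0,0.95,0,0,0,0]'
python3 -m handwheel '[0,0.95,0,0,0,0,0,0.95,0,0,0,0,0,0.95,0,0,0,0,0,0.95,0,0,0,0,0,0.95,0,0,0,0,0,0.95,0,0,0,0,0,0.95,0,0,0,0,0,0.95,0,0,0,0,0,0.5,0,0,0,0,0,0,0,0,0,0,0,0,0,0,0,0,0,0,0,0,0,0]'
python3 - <<'E'
from m import *
c=camera_params("wrist");p,d=grab_frame("wrist");cv2.imwrite("pics/w3.png",p[:,:,::-1]);np.save("pics/w3.npy",d)
P=cloud(c,d); 
rep("plate",band(P,c,6,14,10,(416,206),60))
rep("knob",band(P,c,43,56,48,(416,206),40))
to((418,206,100),np.pi/2)
E
```

```text
time_s: 7.7
tcp_pos: [514.3, -400.1, 234.4]
tool_rot: [-0.002, 1.0, -0.0, 0.001]
contact_force: [0.3, -0.2, 0.1]
opening: 1.001
gripper_force: 0.0
time_s: 8.7
tcp_pos: [513.1, -58.2, 233.0]
tool_rot: [-0.002, 1.0, 0.0, 0.001]
contact_force: [-0.4, -0.2, -0.4]
opening: 0.997
gripper_force: 0.0
time_s: 9.7
tcp_pos: [512.2, 182.8, 231.9]
tool_rot: [-0.002, 1.0, -0.0, 0.0]
contact_force: [-0.1, -0.7, -0.2]
opening: 1.003
gripper_force: 0.0
plate N 5608 mean [417.8 208.3] rect [418.5 208.6] [71.9 71.9] 3.3 circ [418.4 208.8  50. ]
knob N 656 mean [418.5 208.3] rect [418.9 208.5] [22.9 22.4] 0.8 circ [418.6 208.2  11.8]
shift full-scale (tool xyz): [3.14 0.79 4.39]
turn: [-0.    0.    0.03] j6 -2.21
turn: [ -0.    -0.   -39.24] j6 -2.21
```

View pics/w3.png

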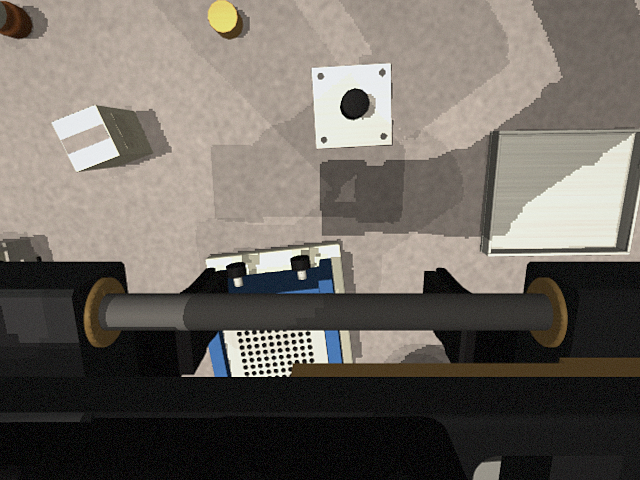

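```bash
python3 -m handwheel '[0.8,0.21,0.2,0,0,0,0.8,0.21,0.2,0,0,0,0.8,0.21,0.2,0,0,0,0.73,0.22,0.2,0,0,0,0,0,0.9,0,0,0,0,0,0.9,0,0,0,0,0,0.9,0,0,0,0,0,0.9,0,0,0,0,0,0.8,0,0,0,0,0,0.4,0,0,0,0,0,0,0,0,0,0,0,0,0,0,0]' 
python3 -m handwheel '[0,0,0.2,0,0,0,0,0,0.2,0,0,0,0,0,0.2,0,0,0,0,0,0.2,0,0,0,0,0,0.2,0,0,0,0,0,0,0,0,0,0,0,0,0,0,0]'
python3 - <<'E'
from m import *
import rig
E
python3 - <<'E'
from m import *
to((418.5,208.4,24))
E
```

```text
time_s: 10.75
tcp_pos: [418.5, 207.8, 63.5]
tool_rot: [-0.001, 1.0, -0.0, -0.0]
contact_force: [0.4, 0.7, -0.1]
opening: 1.0
gripper_force: 0.0
time_s: 11.33
tcp_pos: [418.1, 208.5, 33.0]
tool_rot: [-0.002, 1.0, -0.0, -0.0]
contact_force: [-0.4, -0.0, -0.6]
opening: 1.001
gripper_force: 0.0
shift full-scale (tool xyz): [-0.01 -0.    0.3 ]
```

```bash
python3 -m handwheel '[0,0,0.15,0,0,0,0,0,0.15,0,0,0,0,0,0,0,0,0,0,0,0,0,0,0,0,0,0,0,0,0,0,0,0,0,0,0,0,0,0,0,0,0,0,0,0,0,0,0,0,0,0,0,0,0,0,0,0,0,0,0]' 10 25
python3 -m handwheel '[0,0,-0.3,0,0,0,0,0,-0.6,0,0,0,0,0,-0.9,0,0,0,0,0,-0.9,0,0,0,0,0,-0.9,0,0,0,-0.7,-0.2,-0.8,0,0,0,-0.9,-0.2,-0.6,0,0,0,-0.9,-0.2,-0.6,0,0,0,-0.9,-0.2,-0.4,0,0,0,-0.9,-0.2,0,0,0,0,-0.9,-0.2,0,0,0,0,-0.9,-0.2,0,0,0,0]'
python3 -m handwheel '[-0.9,-0.2,0,0,0,0,-0.9,-0.2,0,0,0,0,-0.9,-0.2,0,0,0,0,-0.9,-0.2,0,0,0,0,-0.7,-0.2,0,0,0,0,-0.4,-0.2,0,0,0,0,0,0,0,0,0,0,0,0,0,0,0,0,0,0,0,0,0,0]'
python3 - <<'E'
from m import *
c=camera_params("wrist");p,d=grab_frame("wrist");cv2.imwrite("pics/w4.png",p[:,:,::-1]);np.save("pics/w4.npy",d)
P=cloud(c,d)
rep("holes",band(P,c,64,73,70,(630,137),65))
q=band(P,c,74,82,78,(630,137),90);rep("cheek",q)
to((630,137,150))
E
```

```text
time_s: 12.17
tcp_pos: [418.3, 208.7, 24.5]
tool_rot: [-0.002, 1.0, 0.0, 0.0]
contact_force: [-0.4, -0.3, 0.9]
opening: 0.321
gripper_force: 0.0
time_s: 13.17
tcp_pos: [602.1, 166.7, 205.1]
tool_rot: [-0.002, 1.0, 0.0, -0.0]
contact_force: [-0.1, 0.1, -1.0]
opening: 0.27
gripper_force: 25.0
time_s: 13.92
tcp_pos: [741.6, 132.0, 204.4]
tool_rot: [-0.002, 1.0, -0.0, -0.001]
contact_force: [0.2, 0.3, -1.3]
opening: 0.269
gripper_force: 25.0
holes N 18573 mean [629.2 138.4] rect [629.3 139.1] [94.  93.3] 6.9 circ [630.  138.5  64.8]
cheek N 6991 mean [645.  139.7] rect [637.4 139.9] [109.6 115.8] 6.9 circ [639.3 139.9  78. ]
shift full-scale (tool xyz): [3.72 0.18 1.83]
```

View pics/w4.png

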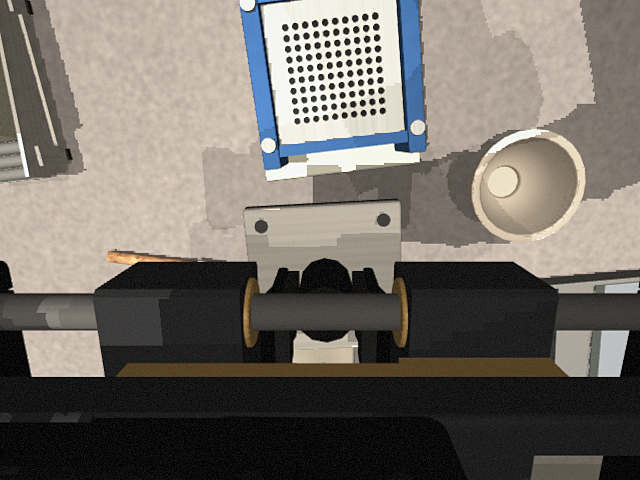

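```bash
python3 - <<'E'
from m import *
c=camera_params("wrist");P=cloud(c,np.load("pics/w4.npy"));im=cv2.imread("pics/w4.png")
r=P[225:250,280:375];print("held top z",np.nanmedian(r[...,2]),np.nanmedian(r[:8,...,2]),np.nanmedian(r[-8:,:20,2]),"left/right",np.nanmedian(r[:,:20,2]),np.nanmedian(r[:,-20:,2]))
m=(P[...,2]>np.nanmedian(r[...,2])-6)&(P[...,2]<np.nanmedian(r[...,2])+6);m[:195]=0;m[262:]=0;m[:,:235]=0;m[:,410:]=0
v,u=np.nonzero(m);rep("held",onplane(c,np.c_[u,v],np.nanmedian(r[...,2])))
g=cv2.cvtColor(im,cv2.COLOR_BGR2GRAY);mm=(g<90).astype(np.uint8)
k,l,st,ce=cv2.connectedComponentsWithStats(mm[5:130,275:390]);ce=ce[1:][(st[1:,4]>10)&(st[1:,4]<80)]+[275,5]
h=onplane(c,ce,70);rep("holes %d"%len(ce),h[:,:2]);print("front row edge", h[:,2].mean())
print(onplane(c,[(244,209),(400,201)],np.nanmedian(r[...,2])).round(1), pose()[0].round(1))
E
```

```text
held top z 186.07726957382027 186.07039839475982 186.17810852383786 left/right 186.071909616711 186.0726333570216Traceback (most recent call last):
  File "<stdin>", line 5, in <module>
  File "m.py", line 9, in rep
    r=cv2.minAreaRect(q); (x,y),rad=cv2.minEnclosingCircle(q)
cv2.error: OpenCV(4.12.0) /io/opencv/modules/imgproc/src/convhull.cpp:143: error: (-215:Assertion failed) total >= 0 && (depth == CV_32F || depth == CV_32S) in function 'convexHull'
```

```bash
python3 - <<'E'
from m import *
c=camera_params("wrist");P=cloud(c,np.load("pics/w4.npy"));im=cv2.imread("pics/w4.png")
m=np.abs(P[...,2]-186)<5;m[:195]=0;m[262:]=0;m[:,:235]=0;m[:,410:]=0
v,u=np.nonzero(m);rep("held",onplane(c,np.c_[u,v],186)[:,:2])
g=cv2.cvtColor(im,cv2.COLOR_BGR2GRAY);mm=(g<90).astype(np.uint8)
k,l,st,ce=cv2.connectedComponentsWithStats(mm[5:130,275:390]);ce=ce[1:][(st[1:,4]>10)&(st[1:,4]<80)]+[275,5]
rep("holes %d"%len(ce),onplane(c,ce,70)[:,:2])
print(onplane(c,[(244,209),(400,201)],186).round(1), pose()[0].round(1))
E
```

```text
held N 8895 mean [718.2 131.8] rect [719.  130.8] [28.9 71.5] 2.8 circ [719.8 131.   38.1]
holes 101 N 101 mean [629.6 137.9] rect [630.5 130.6] [62.  76.9] 7.0 circ [630.6 130.6  49.3]
[[707.3  95.2 186. ]
 [703.3 165.8 186. ]] [741.6 132.2 204.8]
```

```bash
python3 -m handwheel '[0.8,0.05,0,0,0,0,0.8,0.05,0,0,0,0,0.8,0.05,0.2,0,0,0,0.8,0.06,0.4,0,0,0,0.54,0,0.6,0,0,0,0,0,0.6,0,0,-0.43,0,0,0.6,0,0,-0.42,0,0,0.4,0,0,0,0,0,0.1,0,0,0,0,0,0,0,0,0,0,0,0,0,0,0,0,0,0,0,0,0]' 
python3 - <<'E'
from m import *
to((629.5,138.6,99),np.pi/2+np.radians(4))
E
```

```text
time_s: 14.97
tcp_pos: [631.0, 138.2, 119.0]
tool_rot: [-0.036, 0.999, 0.0, 0.001]
contact_force: [0.1, -0.1, -1.3]
opening: 0.27
gripper_force: 25.0
shift full-scale (tool xyz): [0.05 0.02 0.67]
turn: [0.01 0.03 0.03] j6 -1.96
turn: [-5.000e-02  1.000e-02 -3.924e+01] j6 -1.96
```

```bash
python3 -m handwheel '[0.05,0.02,0.15,0,0,0,0,0,0.15,0,0,0,0,0,0.15,0,0,0,0,0,0.1,0,0,0,0,0,0.03,0,0,0,0,0,0,0,0,0,0,0,0,0,0,0]'
python3 -m handwheel '[0,0,0.03,0,0,0,0,0,0.03,0,0,0,0,0,0.03,0,0,0,0,0,0,0,0,0,0,0,0,0,0,0]'
```

```text
time_s: 15.55
tcp_pos: [628.9, 138.2, 100.0]
tool_rot: [-0.036, 0.999, -0.0, 0.0]
contact_force: [-0.1, -0.0, -0.4]
opening: 0.265
gripper_force: 25.0
time_s: 15.97
tcp_pos: [629.2, 138.3, 99.0]
tool_rot: [-0.036, 0.999, 0.0, 0.001]
contact_force: [-2.5, 0.4, 5.0]
opening: 0.267
gripper_force: 25.0
```

```bash
python3 -m handwheel '[0,0,0,0,0,0,0,0,0,0,0,0,0,0,0,0,0,0,0,0,0,0,0,0,0,0,-0.2,0,0,0,0,0,-0.5,0,0,0,0,0,-0.9,0,0,0,0,0,-0.9,0,0,0,-0.6,0,-0.9,0,0,0,-0.9,0,-0.9,0,0,0,-0.9,0,-0.6,0,0,0,-0.9,0,0,0,0,0]' 60
python3 -m handwheel '[0,0,0,0,0,0,0,0,0,0,0,0]'
python3 - <<'E'
from m import *
c=camera_params("wrist");p,d=grab_frame("wrist");cv2.imwrite("pics/w5.png",p[:,:,::-1]);np.save("pics/w5.npy",d)
P=cloud(c,d)
rep("plate",band(P,c,76,84,80,(630,138),60))
rep("recess(70)",band(P,c,64,74,70,(630,138),75))
rep("blue",band(P,c,76,84,78,(630,138),100))
print(pose()[0])
E
python3 -m handwheel '[0.1,-0.9,0,0,0,-0.1,0.1,-0.9,0,0,0,-0.1,0.1,-0.9,0,0,0,-0.1,0.1,-0.9,0,0,0,-0.1,0.1,-0.9,0,0,0,-0.1,0.1,-0.9,0,0,0,-0.1,0,-0.9,0,0,0,0,0,-0.9,0,0,0,0,0,-0.9,0,0,0,0,0,-0.9,0,0,0,0,0,0,0,0,0,0,0,0,0,0,0,0]' 70
python3 - <<'E'
from m import *
c=camera_params("wrist");p,d=grab_frame("wrist");cv2.imwrite("pics/w6.png",p[:,:,::-1]);np.save("pics/w6.npy",d)
P=cloud(c,d);q=P[(P[...,2]>82)&(P[...,2]<112)&(np.hypot(P[...,0]-610,P[...,1]+139)<90)]
rep("lane",q[:,:2]);t=q[np.abs(q[:,2]-(92+.123*(q[:,0]-609)))<6];A=np.c_[t[:,:2],np.ones(len(t))];s=np.linalg.lstsq(A,t[:,2],rcond=None)[0];print("plane",s)
rep("laneflt",t[:,:2]);print(pose()[0])
E
```

```text
time_s: 16.97
tcp_pos: [730.5, 145.5, 251.9]
tool_rot: [-0.036, 0.999, 0.001, 0.006]
contact_force: [1.3, 0.2, 2.2]
opening: 0.685
gripper_force: 0.0
time_s: 17.13
tcp_pos: [727.9, 145.1, 242.8]
tool_rot: [-0.035, 0.999, -0.0, -0.001]
contact_force: [-0.9, 0.6, 0.0]
opening: 0.688
gripper_force: 0.0
plate N 7998 mean [629.3 139.3] rect [630.  139.3] [71.9 71.9] 7.3 circ [630.  139.2  50.2]
recess(70) N 5240 mean [628.9 138.9] rect [629.9 139.2] [93.3 93.3] 6.9 circ [629.7 139.2  65.3]
blue N 7998 mean [629.1 139.3] rect [629.8 139.3] [72.4 72.3] 7.3 circ [629.8 139.2  50.6]
[727.15321328 145.08131472 243.04706074]
time_s: 18.18
tcp_pos: [736.2, -126.2, 244.2]
tool_rot: [-0.059, 0.998, 0.0, -0.001]
contact_force: [-0.2, 0.4, 0.5]
opening: 0.804
gripper_force: 0.0
lane N 7765 mean [ 623.2 -138.9] rect [ 624.4 -138.9] [99.6 40. ] 7.0 circ [ 624.2 -138.6   53.1]
plane [1.20963810e-01 1.39117401e-02 2.24070580e+01]
laneflt N 7683 mean [ 622.7 -138.9] rect [ 623.7 -138.9] [98.2 40. ] 7.0 circ [ 623.8 -139.    52.6]
[ 736.41666108 -124.96260107  244.42162625]
```

```bash
python3 -c "
import cv2,numpy as np
a=cv2.imread('pics/w5.png')[:300,120:520];b=cv2.imread('pics/w6.png')[:300,120:520];cv2.imwrite('pics/c2.png',cv2.resize(np.vstack([a,b]),(800,1200))[::1][:1200] if 0 else np.hstack([a,b]))"
```

```text
(no output)
```

View pics/c2.png

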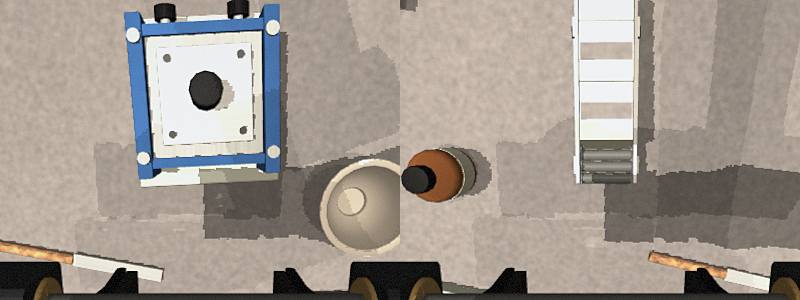

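```bash
cat >> h.py <<'E'
O=np.array([639.3,-137.0,0]);YL=np.radians(7.0);T7=np.radians(7)
def lane(s,h,yl=None):
    """TCP position & rotation for grasp point at bed coord s, height h, tool square to bed"""
    a=YL if yl is None else yl
    ex=np.array([np.cos(a),np.sin(a),0]);ey=np.array([-np.sin(a),np.cos(a),0]);k=np.array([0,0,1.])
    n=-np.sin(T7)*ex+np.cos(T7)*k; e=np.cos(T7)*ex+np.sin(T7)*k
    p=O+32*k+s*e+(h-11)*n
    return p,Ro.from_matrix(np.c_[np.cross(ey,-n),ey,-n])
def go(p,Rt):
    t,R,_=pose();print("turn(now axes)",((R.inv()*Rt).as_rotvec()/.08).round(2),"then shift(target axes)",(Rt.inv().apply(p-t)/30).round(2),"target",p.round(1))
E
python3 - <<'E'
from h import *
go(*lane(20,170)); go(*lane(-64,40))
E
```

```text
turn(now axes) [ 0.   -1.53 -0.04] then shift(target axes) [ 3.43 -0.    1.33] target [ 639.8 -136.9  192.3]
turn(now axes) [ 0.   -1.53 -0.04] then shift(target axes) [ 6.23 -0.    5.66] target [ 572.7 -145.2   53. ]
```

```bash
python3 -m handwheel '[0,0,0,0,-0.8,0,0,0,0,0,-0.73,-0.04,0.8,0,0.1,0,0,0,0.8,0,0.1,0,0,0,0.8,0,0.1,0,0,0,0.8,0,0,0,0,0,0.2,0,0,0,0,0,0,0,0,0,0,0,0,0,0,0,0,0,0,0]' 70
python3 - <<'E'
from m import *
c=camera_params("wrist");p,d=grab_frame("wrist");cv2.imwrite("pics/w7.png",p[:,:,::-1]);np.save("pics/w7.npy",d)
P=cloud(c,d);q=P[(P[...,2]>82)&(P[...,2]<112)&(np.hypot(P[...,0]-610,P[...,1]+139)<90)]
t=q[np.abs(q[:,2]-(92+.123*(q[:,0]-609)))<6]
rep("lane",t[:,:2]);go(*lane(-64,100));go(*lane(-64,40))
print("pred top centre",(O+(-21.5*np.cos(T7)-65*np.sin(T7))*np.array([np.cos(YL),np.sin(YL),0])))
E
```

```text
lane N 7683 mean [ 622.8 -139. ] rect [ 623.5 -138.9] [97.8 40. ] 6.9 circ [ 623.7 -139.2   52.5]
turn(now axes) [ 0.   -1.53 -0.03] then shift(target axes) [ 6.24 -0.03  3.67] target [ 565.5 -146.1  112.5]
turn(now axes) [ 0.   -1.53 -0.03] then shift(target axes) [ 6.24 -0.03  5.67] target [ 572.7 -145.2   53. ]
pred top centre [ 610.25685934 -140.56604927    0.        ]invalid input at $: expected a multiple of 6 numbers
```

View pics/w7.png

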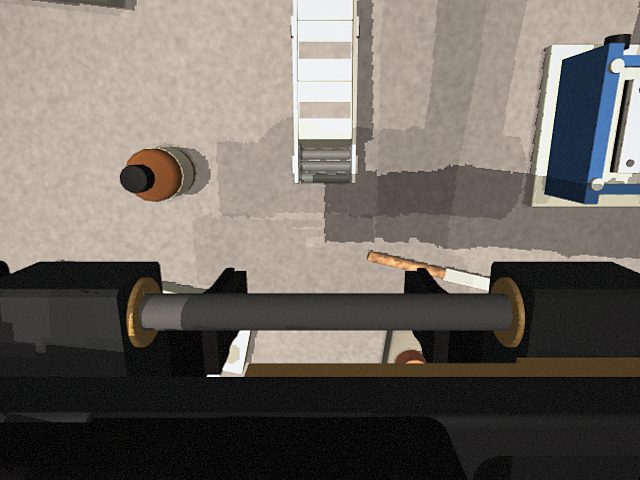

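The move was refused (bad row length), so this view is unchanged: lane at (325,90), rear rollers at (325,165). I'll retype the rows.

```bash
python3 -m handwheel '[0,0,0,0,-0.8,0,0,0,0,0,-0.73,-0.04,0.8,0,0.1,0,0,0,0.8,0,0.1,0,0,0,0.8,0,0.1,0,0,0,0.8,0,0,0,0,0,0.2,0,0,0,0,0,0,0,0,0,0,0,0,0,0,0,0,0]' 70
python3 - <<'E'
from m import *
c=camera_params("wrist");p,d=grab_frame("wrist");cv2.imwrite("pics/w8.png",p[:,:,::-1]);np.save("pics/w8.npy",d)
P=cloud(c,d);q=P[(P[...,2]>80)&(P[...,2]<112)&(np.hypot(P[...,0]-610,P[...,1]+139)<90)]
t=q[np.abs(q[:,2]-(92+.123*(q[:,0]-609)))<6]
rep("lane",t[:,:2]);go(*lane(-64,100));go(*lane(-64,40))
E
```

```text
time_s: 19.03
tcp_pos: [638.5, -136.2, 224.0]
tool_rot: [-0.062, 0.996, 0.003, 0.062]
contact_force: [0.4, 0.1, 0.7]
opening: 0.807
gripper_force: 0.0
lane N 10001 mean [ 605.8 -141. ] rect [ 609.6 -140.6] [124.8  40.1] 6.8 circ [ 609.4 -140.4   65.1]
turn(now axes) [-0.01  0.03  0.03] then shift(target axes) [ 2.9  -0.02  3.38] target [ 565.5 -146.1  112.5]
turn(now axes) [-0.01  0.03  0.03] then shift(target axes) [ 2.9  -0.02  5.38] target [ 572.7 -145.2   53. ]
```

```bash
python3 -m handwheel '[0.8,0,0.2,0,0,0,0.8,0,0.4,0,0,0,0.8,0,0.4,0,0,0,0.5,0,0.5,0,0,0,0,0,0.7,0,0,0,0,0,0.7,0,0,0,0,0,0.5,0,0,0,0,0,0.5,0,0,0,0,0,0.4,0,0,0,0,0,0.4,0,0,0,0,0,0,0,0,0,0,0,0,0,0,0]' 70
python3 - <<'E'
from h import *
go(*lane(-64,40))
E
```

```text
time_s: 20.08
tcp_pos: [570.1, -145.4, 71.7]
tool_rot: [-0.062, 0.996, 0.004, 0.06]
contact_force: [0.4, -0.3, -0.4]
opening: 0.807
gripper_force: 0.0
turn(now axes) [-0.   -0.01  0.02] then shift(target axes) [-0.01 -0.    0.63] target [ 572.7 -145.2   53. ]
```

```bash
python3 -m handwheel '[0,0,0.25,0,0,0,0,0,0.25,0,0,0,0,0,0.13,0,0,0,0,0,0,0,0,0,0,0,0,0,0,0]' 70
python3 -m handwheel '[0,0,0,0,0,0,0,0,0,0,0,0,0,0,0,0,0,0,0,0,0,0,0,0,0,0,0,0,0,0,0,0,0,0,0,0,0,0,0,0,0,0,0,0,0,0,0,0]' 30 20
```

```text
time_s: 20.5
tcp_pos: [571.5, -145.4, 53.5]
tool_rot: [-0.061, 0.996, 0.004, 0.061]
contact_force: [-0.3, -0.4, 0.9]
opening: 0.806
gripper_force: 0.0
time_s: 21.17
tcp_pos: [571.7, -145.4, 53.8]
tool_rot: [-0.061, 0.996, 0.004, 0.061]
contact_force: [0.1, 0.3, 1.5]
opening: 0.459
gripper_force: 20.0
```

```bash
python3 -m handwheel '[0,0,-0.2,0,0,0,0,0,-0.4,0,0,0,0,0,-0.5,0,0,0,0,0,-0.6,0,0,0,0,0,-0.8,0,0,0,0,0,-0.9,0,0,0,0,0,-0.9,0,0,0,0,0,-0.9,0,0,0,0,0,0,0,0,0,0,0,0,0,0,0,0,0,0,0,0,0]'
python3 - <<'E'
from m import *
p,d=grab_frame("top");cv2.imwrite("pics/t2.png",p[:,:,::-1]);np.save("pics/t2.npy",d)
c=camera_params("wrist");P=cloud(c,np.load("pics/w3.npy"))
a=cv2.resize(p[150:310,330:440,::-1],None,fx=3,fy=3,interpolation=2);cv2.imwrite("pics/c3.png",a)
t,R,s=pose();print(t,s["joints"].round(2))
# tray & target : tool down, turn
to((498,414,230),np.pi/2)
E
cat > w3.py <<'E'
E
rm w3.py
```

```text
time_s: 22.08
tcp_pos: [551.8, -147.5, 207.9]
tool_rot: [-0.061, 0.996, 0.004, 0.06]
contact_force: [-1.2, -0.2, -1.1]
opening: 0.459
gripper_force: 20.0
[ 551.62965047 -147.52449016  207.17320914] [ 0.01  0.26 -0.24 -0.02 -0.96 -1.45]
shift full-scale (tool xyz): [-0.6  18.8  -0.68]
turn: [0.1  1.49 1.53] j6 -1.45
turn: [ -2.26   0.15 -37.67] j6 -1.45
```

View pics/c3.png

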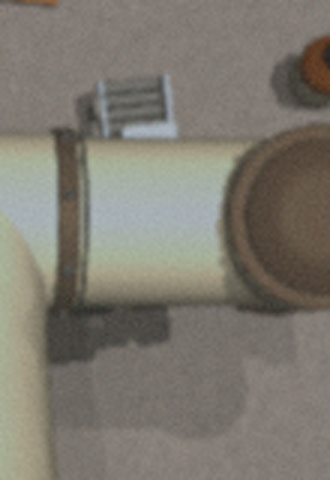

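```bash
python3 -m handwheel '[0,0,-0.3,0.02,0.75,0.76,0,0,-0.3,0.02,0.75,0.76,0.1,0.8,0,0,0,0,0.1,0.9,0,0,0,0,0.1,0.9,0,0,0,0,0.1,0.9,0,0,0,0,0.1,0.9,0,0,0,0,0.1,0.9,0,0,0,0,0.1,0.9,0,0,0,0,0.1,0.9,0,0,0,0,0.1,0.9,0,0,0,0,0.1,0.9,0,0,0,0]'
python3 -m handwheel '[0.1,0.9,0,0,0,0,0.1,0.9,0,0,0,0,0.1,0.9,0,0,0,0,0.1,0.9,0,0,0,0,0.1,0.9,0,0,0,0,0.1,0.9,0,0,0,0,0.1,0.9,0,0,0,0,0.1,0.9,0,0,0,0,0,0.9,0,0,0,0,0,0.8,0,0,0,0,0,0,0,0,0,0,0,0,0,0,0,0]'
python3 - <<'E'
from m import *
c=camera_params("wrist");p,d=grab_frame("wrist");cv2.imwrite("pics/w9.png",p[:,:,::-1]);np.save("pics/w9.npy",d)
to((498,414,35),np.pi/2)
print((np.array(camera_params("wrist")["fov_y"])))
E
```

```text
time_s: 23.13
tcp_pos: [519.7, 120.1, 225.7]
tool_rot: [-0.001, 1.0, 0.001, -0.001]
contact_force: [0.5, -0.4, -1.5]
opening: 0.46
gripper_force: 20.0
time_s: 24.13
tcp_pos: [495.5, 386.7, 225.9]
tool_rot: [-0.001, 1.0, 0.0, -0.0]
contact_force: [-0.7, -0.7, -1.5]
opening: 0.455
gripper_force: 20.0
shift full-scale (tool xyz): [-0.08  0.93  6.38]
turn: [ 0.01 -0.01  0.02] j6 -2.49
turn: [ 1.000e-02  2.000e-02 -3.925e+01] j6 -2.49
63.61507073068006
```

View pics/w9.png

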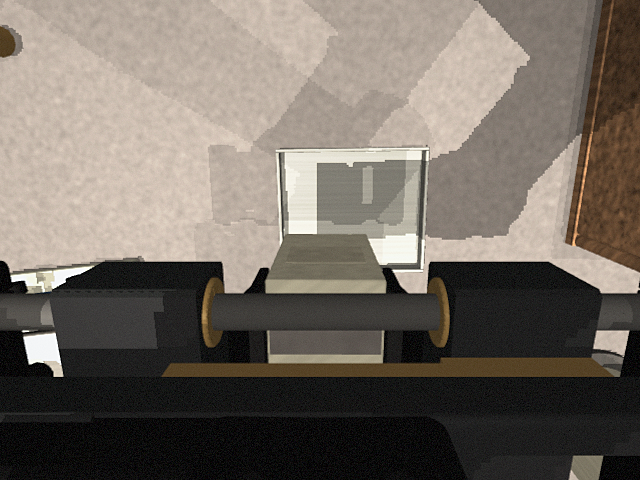

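```bash
python3 - <<'E'
from m import *
c=camera_params("wrist");q=onplane(c,[(277,149),(429,147),(424,270)],20);print(q.round(1),((q[0]+q[2])/2).round(1))
to((*((q[0]+q[2])/2)[:2],35))
E
```

```text
[[438.9 342.1  20. ]
 [436.9 480.3  20. ]
 [554.7 483.3  20. ]] [496.8 412.7  20. ]
shift full-scale (tool xyz): [-0.04  0.89  6.38]
```

```bash
python3 -m handwheel '[0,0.45,0.2,0,0,0,-0.04,0.44,0.4,0,0,0,0,0,0.9,0,0,0,0,0,0.9,0,0,0,0,0,0.9,0,0,0,0,0,0.9,0,0,0,0,0,0.8,0,0,0,0,0,0.6,0,0,0,0,0,0.3,0,0,0,0,0,0.1,0,0,0,0,0,0,0,0,0,0,0,0,0,0,0]'
python3 -m handwheel '[0,0,0.07,0,0,0,0,0,0.07,0,0,0,0,0,0.05,0,0,0,0,0,0,0,0,0,0,0,0,0,0,0]'
```

```text
time_s: 25.18
tcp_pos: [498.5, 414.1, 49.5]
tool_rot: [-0.001, 1.0, 0.003, 0.002]
contact_force: [-0.4, -0.3, -1.1]
opening: 0.457
gripper_force: 20.0
time_s: 25.6
tcp_pos: [497.9, 413.5, 43.1]
tool_rot: [-0.001, 1.0, 0.002, 0.001]
contact_force: [0.1, -0.7, -1.2]
opening: 0.456
gripper_force: 20.0
```

```bash
python3 -m handwheel '[0,0,0.1,0,0,0,0,0,0.07,0,0,0,0,0,0.05,0,0,0,0,0,0.04,0,0,0,0,0,0,0,0,0,0,0,0,0,0,0]'
python3 -m handwheel '[0,0,0.03,0,0,0,0,0,0.03,0,0,0,0,0,0.0,0,0,0,0,0,0,0,0,0]'
```

```text
time_s: 26.1
tcp_pos: [497.9, 413.5, 34.9]
tool_rot: [-0.001, 1.0, 0.002, 0.001]
contact_force: [-0.7, 0.0, -0.2]
opening: 0.459
gripper_force: 20.0
time_s: 26.43
tcp_pos: [497.9, 413.5, 33.2]
tool_rot: [-0.001, 1.0, 0.002, 0.001]
contact_force: [-0.3, 0.2, -0.5]
opening: 0.459
gripper_force: 20.0
```

```bash
python3 -m handwheel '[0,0,0.03,0,0,0,0,0,0.02,0,0,0,0,0,0.0,0,0,0,0,0,0,0,0,0]'
```

```text
time_s: 26.77
tcp_pos: [498.1, 413.7, 32.9]
tool_rot: [-0.001, 1.0, 0.002, 0.001]
contact_force: [-1.7, -0.9, 5.0]
opening: 0.456
gripper_force: 20.0
```

```bash
python3 -m handwheel '[0,0,0,0,0,0,0,0,0,0,0,0,0,0,0,0,0,0,0,0,0,0,0,0,0,0,-0.2,0,0,0,0,0,-0.5,0,0,0,0,0,-0.9,0,0,0,0,0,-0.9,0,0,0,0,0,-0.9,0,0,0,0,0,-0.9,0,0,0,0,0,-0.9,0,0,0,0,0,-0.9,0,0,0]' 75
python3 -m handwheel '[-0.1,-0.9,0,0,0,0,-0.1,-0.95,0,0,0,0,-0.1,-0.95,0,0,0,0,-0.1,-0.95,0,0,0,0,-0.1,-0.95,0,0,0,0,-0.1,-0.95,0,0,0,0,-0.1,-0.95,0,0,0,0,-0.1,-0.95,0,0,0,0,-0.1,-0.95,0,0,0,0,-0.1,-0.95,0,0,0,0,-0.1,-0.95,0,0,0,0,-0.1,-0.95,0,0,0,0]'
python3 -m handwheel '[-0.1,-0.95,0,0,0,0,-0.1,-0.95,0,0,0,0,0,-0.9,0,0,0,0,0,0,0,0,0,0,0,0,0,0,0,0,0,0,0,0,0,0]'
python3 - <<'E'
from m import *
c=camera_params("wrist");p,d=grab_frame("wrist");cv2.imwrite("pics/w10.png",p[:,:,::-1]);np.save("pics/w10.npy",d)
P=cloud(c,d);q=band(P,c,60,71,65,(446,-12),50);rep("new",q)
t,R,s=pose();print(t,s["joints"].round(2))
r=cv2.minAreaRect(np.ascontiguousarray(q));b=cv2.boxPoints(r);print(b.round(1).tolist())
E
```

```text
time_s: 27.77
tcp_pos: [497.4, 412.6, 216.6]
tool_rot: [-0.001, 1.0, 0.002, 0.001]
contact_force: [-0.2, 0.2, 0.3]
opening: 0.857
gripper_force: 0.0
time_s: 28.77
tcp_pos: [533.9, 70.9, 214.0]
tool_rot: [-0.001, 1.0, 0.002, 0.001]
contact_force: [-0.2, 0.3, -0.4]
opening: 0.863
gripper_force: 0.0
time_s: 29.27
tcp_pos: [540.1, -11.7, 213.4]
tool_rot: [-0.0, 1.0, 0.002, 0.001]
contact_force: [-0.7, 0.3, 0.6]
opening: 0.861
gripper_force: 0.0
new N 3199 mean [447.5  -9.9] rect [447.9  -9.8] [42.  39.9] 20.0 circ [447.8 -10.1  28.2]
[540.17746241 -11.18636592 213.37717102] [ 0.28  0.25 -0.23 -0.   -1.09 -1.84]
[[421.3999938964844, 1.7000000476837158], [435.0, -35.79999923706055], [474.5, -21.399999618530273], [460.79998779296875, 16.100000381469727]]
```

```bash
python3 - <<'E'
import cv2,numpy as np
a=cv2.imread('pics/w10.png')[:300]
cv2.imwrite('pics/c4.png',a)
E
```

```text
(no output)
```

View pics/c4.png

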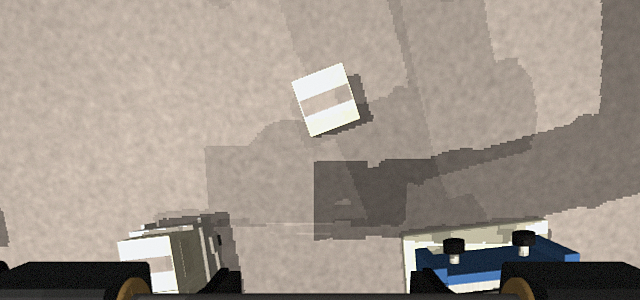

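```bash
python3 -m handwheel '[0,0,0,0,0,-0.73,0,0,0,0,0,-0.73,0,0,0,0,0,-0.73,0,0,0,0,0,-0.73,0,0,0,0,0,-0.73,0,0,0,0,0,-0.71,0.8,0.3,0.3,0,0,0,0.8,0.3,0.5,0,0,0,0.8,0.3,0.5,0,0,0,0.48,0.19,0.5,0,0,0,0,0,0.5,0,0,0,0,0,0,0,0,0]' 75
python3 - <<'E'
from m import *
to((447.8,-9.9,29),np.radians(110))
E
```

```text
time_s: 30.32
tcp_pos: [445.3, -9.8, 142.0]
tool_rot: [-0.175, 0.985, 0.002, -0.001]
contact_force: [0.9, 0.2, 0.5]
opening: 0.863
gripper_force: 0.0
shift full-scale (tool xyz): [-0.08 -0.05  3.77]
turn: [ 0.05 -0.02  0.03] j6 -1.56
turn: [ 3.000e-02  8.000e-02 -3.924e+01] j6 -1.56
```

```bash
python3 -m handwheel '[-0.03,-0.02,0.7,0,0,0,0,0,0.8,0,0,0,0,0,0.8,0,0,0,0,0,0.7,0,0,0,0,0,0.4,0,0,0,0,0,0.2,0,0,0,0,0,0,0,0,0,0,0,0,0,0,0,0,0,0,0,0,0]' 75
python3 -m handwheel '[0,0,0,0,0,0,0,0,0,0,0,0,0,0,0,0,0,0,0,0,0,0,0,0,0,0,0,0,0,0,0,0,0,0,0,0,0,0,0,0,0,0,0,0,0,0,0,0]' 30 20
python3 - <<'E'
from m import *
print(pose()[0])
E
```

```text
time_s: 31.07
tcp_pos: [450.3, -9.6, 37.0]
tool_rot: [-0.174, 0.985, 0.002, 0.003]
contact_force: [-0.2, 0.3, -0.1]
opening: 0.859
gripper_force: 0.0
time_s: 31.73
tcp_pos: [449.2, -10.1, 36.0]
tool_rot: [-0.174, 0.985, 0.002, 0.001]
contact_force: [0.1, -0.2, 1.0]
opening: 0.46
gripper_force: 20.0
[449.15394234 -10.08739048  35.99919416]
```

```bash
python3 -m handwheel '[0,0,-0.3,0,0,0,0,0,-0.6,0,0,0,0,0,-0.9,0,0,0,0,0,-0.9,0,0,0,0,0,-0.9,0,0,0,0,0,-0.9,0,0,0,0,0,-0.9,0,0,0,0,0,-0.4,0,0,0,0,0,0,0,0,0,0,0,0,0,0,0]'
python3 - <<'E'
from m import *
go(*lane(27,47+110))
E
```

```text
time_s: 32.57
tcp_pos: [448.3, -10.7, 209.6]
tool_rot: [-0.174, 0.985, 0.002, 0.001]
contact_force: [-1.1, 0.1, -1.7]
opening: 0.462
gripper_force: 20.0
turn(now axes) [ 0.23 -1.48  2.84] then shift(target axes) [-5.94 -4.95  1.72] target [ 648.2 -135.9  180.2]
```

```bash
python3 -m handwheel '[0,0,0,0.06,-0.37,0.71,0,0,0,0.06,-0.37,0.71,0,0,0,0.06,-0.37,0.71,0,0,0,0.05,-0.37,0.71,-0.8,-0.6,0.2,0,0,0,-0.8,-0.7,0.2,0,0,0,-0.8,-0.7,0.3,0,0,0,-0.8,-0.7,0.3,0,0,0,-0.8,-0.7,0.3,0,0,0,-0.8,-0.7,0.3,0,0,0,-0.7,-0.6,0.1,0,0,0,-0.44,-0.25,0,0,0,0]'
python3 -m handwheel '[0,0,0,0,0,0,0,0,0,0,0,0,0,0,0,0,0,0]'
python3 - <<'E'
from m import *
c=camera_params("wrist");p,d=grab_frame("wrist");cv2.imwrite("pics/w11.png",p[:,:,::-1]);np.save("pics/w11.npy",d)
P=cloud(c,d);q=P[(P[...,2]>78)&(P[...,2]<112)&(np.hypot(P[...,0]-600,P[...,1]+140)<80)]
k=np.array([np.cos(YL),np.sin(YL)]);xl=(q[:,:2]-O[:2])@k;z=q[:,2]
t=q[np.abs(z-(32*1+65*np.cos(T7)+(xl+65*np.sin(T7))*np.tan(T7)))<5];rep("tops",t[:,:2])
xs=(t[:,:2]-O[:2])@k;print("s range",((np.percentile(xs,[1,99])+65*np.sin(T7))/np.cos(T7)).round(1))
go(*lane(27,47));go(*lane(27,47+110))
E
```

```text
time_s: 33.57
tcp_pos: [648.9, -137.8, 176.1]
tool_rot: [-0.06, 0.997, 0.003, 0.057]
contact_force: [-0.3, 0.8, -0.4]
opening: 0.458
gripper_force: 20.0
time_s: 33.82
tcp_pos: [647.0, -135.5, 179.0]
tool_rot: [-0.061, 0.996, 0.004, 0.059]
contact_force: [0.9, 0.2, -0.5]
opening: 0.455
gripper_force: 20.0
tops N 10058 mean [ 586.7 -143.3] rect [ 588.6 -143.1] [82.8 40.1] 6.8 circ [ 588.7 -143.2   45.7]
s range [-84.5  -2.8]
turn(now axes) [-0.   -0.04  0.01] then shift(target axes) [-0.04 -0.02  3.66] target [ 661.5 -134.3   71. ]
turn(now axes) [-0.   -0.04  0.01] then shift(target axes) [-0.04 -0.02 -0.01] target [ 648.2 -135.9  180.2]
```

View pics/w11.png

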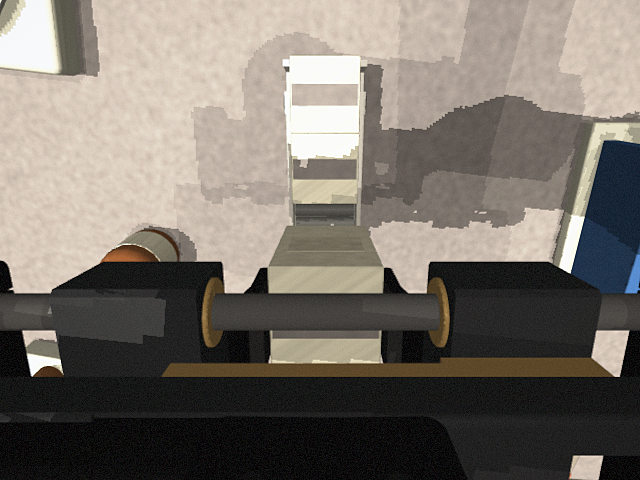

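```bash
python3 -m handwheel '[-0.04,-0.02,0.3,0,-0.04,0,0,0,0.5,0,0,0,0,0,0.6,0,0,0,0,0,0.6,0,0,0,0,0,0.5,0,0,0,0,0,0.3,0,0,0,0,0,0.2,0,0,0,0,0,0.1,0,0,0,0,0,0,0,0,0,0,0,0,0,0,0,0,0,0,0,0,0]'
python3 - <<'E'
from m import *
go(*lane(27,47))
E
```

```text
time_s: 34.78
tcp_pos: [661.9, -135.0, 90.2]
tool_rot: [-0.061, 0.996, 0.003, 0.063]
contact_force: [0.4, 0.5, -1.0]
opening: 0.461
gripper_force: 20.0
turn(now axes) [-0.02  0.06  0.01] then shift(target axes) [0.09 0.03 0.63] target [ 661.5 -134.3   71. ]
```

```bash
python3 -m handwheel '[0.03,0.02,0.15,0,0.05,0,0.03,0,0.15,0,0,0,0,0,0.1,0,0,0,0,0,0.07,0,0,0,0,0,0.04,0,0,0,0,0,0,0,0,0,0,0,0,0,0,0]'
python3 - <<'E'
from m import *
go(*lane(27,47))
E
```

```text
time_s: 35.37
tcp_pos: [661.4, -134.4, 73.5]
tool_rot: [-0.061, 0.996, 0.003, 0.06]
contact_force: [0.5, -0.0, -1.3]
opening: 0.459
gripper_force: 20.0
turn(now axes) [-0.01 -0.01  0.  ] then shift(target axes) [0.01 0.   0.08] target [ 661.5 -134.3   71. ]
```

```bash
python3 -m handwheel '[0,0,0.04,0,0,0,0,0,0.03,0,0,0,0,0,0.02,0,0,0,0,0,0,0,0,0,0,0,0,0,0,0]'
python3 -m handwheel '[0,0,0.02,0,0,0,0,0,0.02,0,0,0,0,0,0,0,0,0,0,0,0,0,0,0]'
```

```text
time_s: 35.78
tcp_pos: [662.0, -134.4, 71.3]
tool_rot: [-0.061, 0.996, 0.003, 0.061]
contact_force: [1.2, 0.5, -0.2]
opening: 0.458
gripper_force: 20.0
time_s: 36.12
tcp_pos: [662.8, -134.3, 71.3]
tool_rot: [-0.061, 0.996, 0.003, 0.062]
contact_force: [-1.9, 1.5, 5.1]
opening: 0.457
gripper_force: 20.0
```

```bash
python3 -m handwheel '[0,0,0,0,0,0,0,0,0,0,0,0,0,0,0,0,0,0,0,0,0,0,0,0,0,0,0,0,0,0,0,0,0,0,0,0,0,0,-0.3,0,0,0,0,0,-0.6,0,0,0,0,0,-0.9,0,0,0,0,0,-0.9,0,0,0,0,0,-0.9,0,0,0,0,0,-0.9,0,0,0]' 75
python3 -m handwheel '[-0.5,0,-0.5,0,0,0,-0.5,0,0,0,0,0,0,0,0,0,0,0,0,0,0,0,0,0,0,0,0,0,0,0,0,0,0,0,0,0]'
python3 - <<'E'
from m import *
c=camera_params("wrist");p,d=grab_frame("wrist");cv2.imwrite("pics/w12.png",p[:,:,::-1])
P=cloud(c,d);q=P[(P[...,2]>78)&(P[...,2]<115)&(np.hypot(P[...,0]-610,P[...,1]+140)<90)]
k=np.array([np.cos(YL),np.sin(YL)]);xl=(q[:,:2]-O[:2])@k
t=q[np.abs(q[:,2]-(32+65*np.cos(T7)+(xl+65*np.sin(T7))*np.tan(T7)))<5];rep("tops",t[:,:2])
xs=(t[:,:2]-O[:2])@k;print("s range",((np.percentile(xs,[1,99])+65*np.sin(T7))/np.cos(T7)).round(1))
for n in("top","scene"):
    p,d=grab_frame(n);cv2.imwrite(f"pics/{n}9.png",p[:,:,::-1])
cv2.imwrite("pics/c5.png",np.hstack([cv2.imread("pics/w12.png")[:280,160:560],cv2.resize(cv2.imread("pics/scene9.png")[130:410,140:440],(400,280))]))
E
```

```text
time_s: 37.12
tcp_pos: [645.3, -136.3, 205.9]
tool_rot: [-0.061, 0.996, 0.003, 0.061]
contact_force: [0.8, 0.1, 0.4]
opening: 0.854
gripper_force: 0.0
time_s: 37.62
tcp_pos: [672.4, -132.9, 221.4]
tool_rot: [-0.061, 0.996, 0.003, 0.059]
contact_force: [-0.7, 0.8, -0.0]
opening: 0.863
gripper_force: 0.0
tops N 11468 mean [ 605.8 -141. ] rect [ 609.5 -140.5] [125.4  40.2] 7.0 circ [ 609.5 -140.6   65.3]
s range [-84.3  39. ]
```

View pics/c5.png

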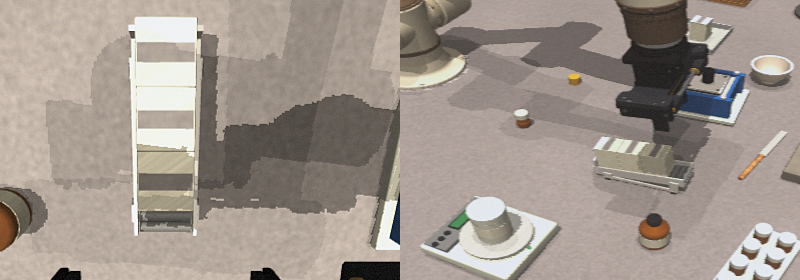

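The view shows three cartons close together in the lane against the front stop, at left (165,20) to (165,205). The jar stands in the middle of the pan at (490,220), the plate is on the machine at (708,85), and the old carton stands in the tray at (700,30).

```bash
python3 -m handwheel '[0,0,0,0,0,0,0,0,0,0,0,0,0,0,0,0,0,0]' && python3 -c "
from rig import ctrl
print(ctrl.close_job())"
```

```text
time_s: 38.02
tcp_pos: [673.3, -132.8, 222.3]
tool_rot: [-0.061, 0.996, 0.003, 0.06]
contact_force: [-0.6, -0.5, 0.4]
opening: 0.86
gripper_force: 0.0
the job is handed in; nothing more can be done
None
```

I handed the job in at about 38 s; the final pictures show the jar on the balance pan, the press plate square on the hole plate, the oldest carton standing in the tray, and three cartons lined up at the lane's front stop.

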